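Hold the block incubator's lid at its index arm

ROBOT

A 7-joint arm with a two-finger parallel gripper is mounted at the origin on the work surface. World frame = base frame: x ahead of the robot, y to its left, z up, the work surface at z = 0. Lengths are in m, angles in rad, forces in N, time in s.
With the tool pointing down it reaches from about 0.35 to 0.9 m from the base axis. Payload 19.9 kg.
Tool frame: the origin (TCP) lies between the finger pads; the fingertips stand 17 mm ahead of it and the grasp point (between the pads) lies 2 mm behind it (tcp_to_tips is the distance from the TCP to the fingertips, in m); y points along the fingers, z is the direction in which the jaws open and shut, and the axes are right-handed (so a half turn about y gives the same grasp; the last joint's range is limited). The gripper opens to 94 mm and grips with 3 to 60 N. Pads are 16 mm wide; open, the fingers measure 119 mm over their backs; the gripper's body (75 mm by 177 mm) begins 78 mm behind the grasp point.
Start: joints at [-1.306, 0.417, -0.01, 1.614, 0.005, 1.111, -0.053], TCP at [0.189, 0.596, 0.222] pointing down, gripper open.
Joint ranges: [-2.81, 2.81], [-0.39, 2.02], [-1.27, 1.25], [0.06, 2.57], [-1.19, 4.33], [0.19, 2], [-2.82, 2.82]. Speed limits (rad/s): [1.89, 1.89, 2.39, 2.39, 3.01, 3.01, 3.01].

INTERFACE

Orientations are given as a rotation vector (axis times angle).
In Python, from station import * gives the robot as it stands. The module is installed in compiled form; this text tells all that it offers.
- The arm moves only by the shell command python3 -m pendant 'ROWS' [OPENING] [FORCE]. ROWS is JSON, a list of rows, each an object of numbers: "dx", "dy", "dz": the shift along the world's x, y, z each as a share of 250 mm, from -1 to 1; "ax", "ay", "az": the turn, a rotation vector about the world's x, y, z each as a share of 30 degrees, from -1 to 1. A call has 1 to 12 rows; each row shifts and turns the commanded pose from where the row before left it; what a row does not reach is not made up. A row lasts 1/8 s, in which the tool goes at most 62.5 mm and 10.7 degrees, less where a joint would pass 70% of its speed; a pose out of reach is approached as far as the arm can. A call with a number of a shift or a turn outside -1 to 1 is refused whole. A call with a gripper value outside its range is refused whole. OPENING is the closure in counts, from 0 (fully open) to 255 (shut), set as the call begins (- or left out, the last holds). The fingers move at their own pace and stop on an object; FORCE is the grip in N (left out, the last holds). Time passes only in rows, so rows that do not move let the fingers close. It gives the time, the measured TCP pose, the force and the opening at its end, in the units of the state.
- state(): the state, without advancing time (a new reading comes with each control period).
- grab_frame(name): name is "scene" or "top" or "wrist"; returns the picture (420x560x3 uint8, red, green, blue); there is no depth.
- camera_info(name): a dict with "mtx" (3x3 intrinsics, pixels), "extrinsics" (4x4, takes a point from camera to world coordinates). Camera axes: x right, y down, z forward; pixel columns grow to the right and rows downward; lengths in m; the calibration is good to about 2 mm. A picture is of the moment at which its call begins: read the wrist's pose just before it. camera_info takes no time and is no camera call; for the wrist camera it gives the pose at the moment of the call.
- job_done(): hands the job in, once; it reports no verdict.
The state is a dict: "clock": time; "qpos": joint angles; "dq": joint speeds; "effort": joint torques, N m; "eef_pos": TCP position; "ee_rot": TCP orientation; "wrist_force": force on the tool from outside, world axes, zero at the start; "wrist_torque": the same for the moment, N m; "finger_gap": finger opening in m.
Only numpy, scipy, OpenCV 4.12 (cv2) and the standard library are available. Lean on these libraries where they do the work, as an engineer would, in place of code of your own. Each camera call takes 0.05 s, during which the arm holds its last target. There are 200 camera calls.

TASK

Stop, vent and unlock the small tube incubator by pressing its three keys fully down one at a time, letting each come back up, with the lid still shut: first the round key, then the square key, then the long key. Then take the lid by its bar handle, lift it against its spring until it is parallel with the steel index arm on its left side, and keep holding it still at that angle: the program finishes while the gripper is holding the lid. Do not shift the index arm or disturb the tube rack, the bottle or the scanner.

Things in the scene. Friction and masses are not known exactly. Their poses are not given: they have to be found in the camera images.
- incubator: White benchtop tube incubator, fixed. Origin: underside centre; x from its front (handle side) to its back, y to its left, z up. Tube box under the lid: x -100..130, y -70..150, top z 100 mm. Grey key panel on its right: x -135..130, y -170..-70 mm, deck z 90 mm; keys in a row at x -100, -50 and 0, y -120 mm; which key is in which place varies.
- lid_hinge (a point): Point on the lid's hinge axis (incubator x 90, y 40, z 100 mm), same axes as the incubator. The hinge axis runs along the incubator's y; the index arm turns about the same axis.
- lid: White sprung lid, 190 x 216 x 24 mm, 0.35 kg. Origin at point lid_hinge; axes as the incubator's when shut. Opening turns it about +y (at most 1.2 rad): the front edge, at lid x -190 mm, rises. Opening angle = angle between lid x and incubator x. Spring and weight pull it shut: about 4 N up at the handle when shut, 9 N at 0.8 rad; let go, it falls shut.
- lid_handle (a point): Middle of the lid's bar handle: round steel bar 12 mm thick, 110 mm long along y, on an arm at each end, 50 mm ahead of the lid's front edge, free space below. At lid x -240, y 0, z 12 mm (112 mm above the bench when shut). Axes as the lid's. Can be pinched from above; it turns between the pads as the lid opens.
- index (a joint): Angle of the index arm above level, rad, 0.40 to 0.85, the same sense as the lid's opening angle: the lid is at the mark when its opening angle equals this. Stiff friction joint; leave it as set.
- index_tip (a point): Free tip of the index arm, a slim straight steel arm 170 mm long, 10 mm high, standing up and forward from the hinge axis just outside the lid's left edge (incubator y 165 mm). Tip at 170 mm from the hinge axis; x axis points along the arm to the hinge.
- key_round (a joint): Travel of the round key, m: 0 up, 0.006 fully down. Pressed counts from 0.0045. About 1 N starts it, 3.4 N brings it fully down; springs back.
- key_square (a joint): Travel of the square key, as for the round key.
- key_long (a joint): Travel of the long key, as for the round key.
- key_round_top (a point): Centre of the top of the round key (26 mm across), white, 108 mm above the bench when up, standing 12 mm proud of its black 36 x 56 mm base. Pressed straight down.
- key_square_top (a point): Centre of the top of the square key (24 x 24 mm), otherwise the same.
- key_long_top (a point): Centre of the top of the long narrow key (14 mm along the row, 44 mm across), otherwise the same.
- tube_rack: Bystander: white rack of purple-capped tubes, 200 x 75 x 96 mm, loose, left of the incubator. Origin: underside centre.
- reagent: Bystander: amber bottle, 64 mm across, 130 mm high, right of the incubator. Origin: underside centre.
- scanner: Bystander: grey hand scanner lying flat, about 140 x 66 x 34 mm, on the right nearer the robot. Origin: underside of its handle part.

How it is judged:
By the outcome, as a careful person would: the job done as asked, in the order asked, and still so for the second after the job is handed in, while the arm keeps its last pose, push and grip.
It also fails if it takes over 54 s, if anything falls off the work surface, if the arm or the gripper's body presses on something with over 40 N, if the wrist force passes 120 N, or if a joint passes its speed limit or range.

## Working session

There is one attempt and no reset: what is moved stays moved. The work goes in short steps, Python scripts to look and compute and a shell command to move; the robot and the scene stay as the last step left them, time stands still between calls to the robot, and variables do not carry over. Pictures are saved under pics/ and viewed, about 8 in all and at most 12, crops included, and the job is handed in when it is done.

```bash
mkdir -p pics; python3 - <<'E'
from station import *
import cv2,numpy as np
s=state();print(s)
for n in("scene","top"):
    f=grab_frame(n);cv2.imwrite(f"pics/{n}0.png",f[:,:,::-1]);c=camera_info(n);print(n,np.round(c["mtx"],1).tolist(),np.round(c["extrinsics"],4).tolist())
E
```

```text
{'clock': 0.0, 'qpos': array([-1.30549775,  0.41792911, -0.01031184,  1.61417288,  0.00468817,
        1.11070735, -0.05300687]), 'dq': array([-0.0017614 , -0.00152313,  0.00097268,  0.00101059, -0.00043978,
       -0.00089179, -0.0001917 ]), 'effort': array([ 6.09033505e-04, -8.51228571e+01,  6.39339834e-01, -4.25992477e+01,
       -4.87898709e-02,  1.85433438e-02,  1.08613681e-04]), 'eef_pos': array([0.18864965, 0.59547319, 0.22185378]), 'ee_rot': array([-1.5585415 ,  0.24090819, -0.24074016]), 'wrist_force': array([ 0.08054333, -0.60286346,  0.11246472]), 'wrist_torque': array([0.01203149, 0.01562718, 0.00268023]), 'finger_gap': 0.09402390237756404}
scene [[414.4, 0.0, 279.0], [0.0, 414.4, 210.1], [0.0, 0.0, 1.0]] [[0.3244, 0.8035, -0.4991, 1.0975], [0.9459, -0.2791, 0.1654, -0.1953], [-0.0063, -0.5258, -0.8506, 1.006], [0.0, 0.0, 0.0, 1.0]]
top [[390.4, 0.0, 274.7], [0.0, 390.4, 208.3], [0.0, 0.0, 1.0]] [[0.0075, -0.9985, 0.0543, 0.4783], [-0.9999, -0.0082, -0.0127, 0.0173], [0.0131, -0.0542, -0.9984, 1.2985], [0.0, 0.0, 0.0, 1.0]]
```

View pics/scene0.png

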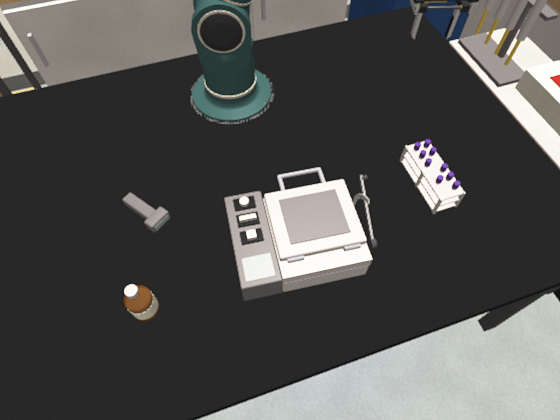

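View pics/top0.png

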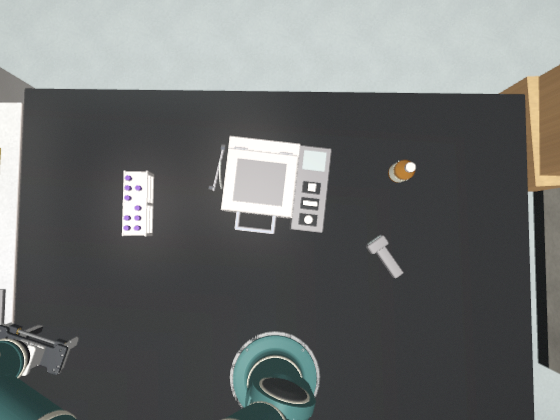

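The keys run round (top ~308,220), long (310,204), square (312,187) from the front. The handle bar is at ~(255,231) and the index arm at ~(212-223,146-190). I'll measure these next.

```bash
cat > h.py <<'E'
from station import *
import cv2,numpy as np
def ray(n,uv,ci=None):
    c=ci or camera_info(n);K=np.array(c["mtx"]);E=np.array(c["extrinsics"])
    d=E[:3,:3]@np.linalg.solve(K,[uv[0],uv[1],1.]);return E[:3,3],d
def onz(n,uv,z,ci=None):
    o,d=ray(n,uv,ci);return o+d*(z-o[2])/d[2]
def proj(n,p,ci=None):
    c=ci or camera_info(n);E=np.linalg.inv(c["extrinsics"]);q=np.array(c["mtx"])@(E[:3,:3]@p+E[:3,3]);return q[:2]/q[2]
E
python3 - <<'E'
from h import *
for n,(x0,y0,x1,y1) in {"top":(295,175,328,230),"scene":(230,190,265,245)}.items():
    im=cv2.imread(f"pics/{n}0.png");g=cv2.cvtColor(im,6)[y0:y1,x0:x1]
    N,l,st,c=cv2.connectedComponentsWithStats((g>200).astype(np.uint8))
    for i in range(1,N):
        if 15<st[i,4]<400: uv=c[i]+[x0,y0];print(n,uv.round(1),st[i],onz(n,uv,.108).round(4))
a=cv2.imread("pics/top0.png")[130:240,200:340];b=cv2.imread("pics/scene0.png")[160:260,330:400]
cv2.imwrite("pics/c.png",np.hstack([cv2.resize(a[:,:70],None,fx=5,fy=5,interpolation=2),cv2.resize(b,(385,550),interpolation=2)]))
E
```

```text
top [311.4 186.9] [13  8  8  9 56] [ 0.6096 -0.1098  0.108 ]
top [299.2 215.6] [  0  20  20  35 182] [ 0.5214 -0.0728  0.108 ]
top [309.5 203.1] [ 8 26 14  5 58] [ 0.5599 -0.1041  0.108 ]
top [307.8 219.3] [ 9 41  9  8 53] [ 0.5103 -0.0991  0.108 ]
scene [243.6 200.1] [ 9  6 10  9 67] [ 0.5118 -0.0974  0.108 ]
scene [247.2 216.3] [ 9 23 18  8 80] [ 0.5618 -0.1024  0.108 ]
scene [250.8 233.1] [16 39 11 10 85] [ 0.6109 -0.1079  0.108 ]
```

View pics/c.png

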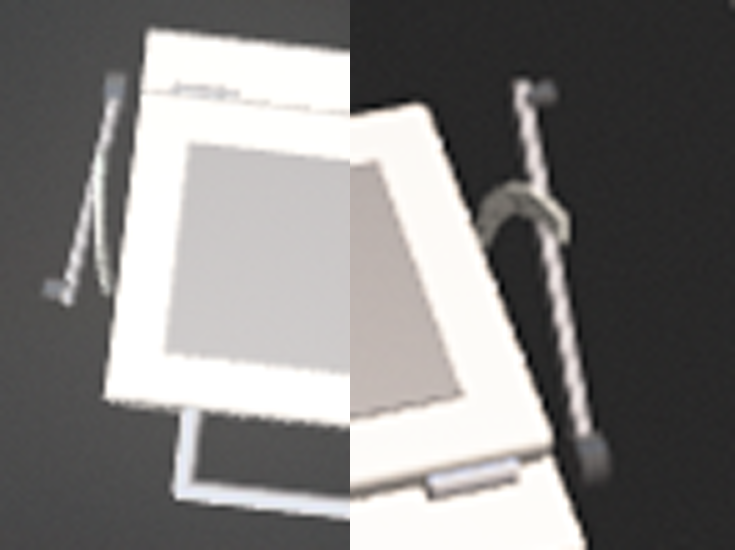

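```bash
cat >> h.py <<'E'
ex=np.array([.9944,-.1061,0]);ey=np.array([.1061,.9944,0]);O=np.array([.6230,.0104,0])
def inc(p): p=np.asarray(p)-O;return np.array([p@ex,p@ey,p[2]])
def ony(n,uv,y,ci=None):
    o,d=ray(n,uv,ci);return inc(o+d*(y-(o-O)@ey)/(d@ey))
E
python3 - <<'E'
from h import *
for n,uvs in {"top":[(213.6,190.4),(216.8,175.4),(219,164),(222,150)],"scene":[(361.1,175.1),(364,189),(366,205),(369,220),(372,237)]}.items():
    for uv in uvs:
        p=ony(n,uv,.165);print(n,uv,p.round(4),"r",np.hypot(.09-p[0],p[2]-.1).round(4),"ang",np.arctan2(p[2]-.1,.09-p[0]).round(3))
# two-view tip
o1,d1=ray("top",(213.6,190.4));o2,d2=ray("scene",(361.1,175.1))
A=np.c_[d1,-d2];t=np.linalg.lstsq(A,o2-o1,rcond=None)[0];p,q=o1+d1*t[0],o2+d2*t[1];print("tip",inc((p+q)/2),np.linalg.norm(p-q))
for n in("top","scene"):
  for nm,l in dict(h=(-.15,.04,.112),h1=(-.15,-.015,.112),h2=(-.15,.095,.112),hinge=(.09,.165,.1)).items(): print(n,nm,proj(n,O+l[0]*ex+l[1]*ey+[0,0,l[2]]).round(1))
from scipy.spatial.transform import Rotation as R
r=R.from_rotvec(state()["ee_rot"]).as_matrix();print(r.round(3))
c=camera_info("wrist");T=np.eye(4);T[:3,:3]=r;T[:3,3]=state()["eef_pos"];print((np.linalg.inv(T)@c["extrinsics"]).round(3),c["mtx"])
E
```

```text
top (213.6, 190.4) [-0.051  0.165  0.173] r 0.1588 ang 0.478
top (216.8, 175.4) [-0.0035  0.165   0.1474] r 0.1048 ang 0.469
top (219, 164) [0.0334 0.165  0.1317] r 0.0649 ang 0.51
top (222, 150) [0.0816 0.165  0.1055] r 0.01 ang 0.578
scene (361.1, 175.1) [-0.0432  0.165   0.203 ] r 0.1684 ang 0.658
scene (364, 189) [-0.0134  0.165   0.1864] r 0.1347 ang 0.696
scene (366, 205) [0.0154 0.165  0.159 ] r 0.0951 ang 0.67
scene (369, 220) [0.0472 0.165  0.1402] r 0.0587 ang 0.754
scene (372, 237) [0.0818 0.165  0.1162] r 0.0182 ang 1.103
tip [-0.05136785  0.16570405  0.19179988] 0.007466153315654078
top h [253.5 229.4]
top h1 [271.5 231.5]
top h2 [235.4 227.4]
top hinge [222.5 147.7]
scene h [298.4 172.6]
scene h1 [278.4 176.4]
scene h2 [318.1 168.9]
scene hinge [371.9 243. ]
[[ 0.953 -0.     0.302]
 [-0.302 -0.001  0.953]
 [ 0.    -1.    -0.001]]
[[ 0.001  0.965  0.261 -0.075]
 [-0.001 -0.261  0.965 -0.162]
 [ 1.    -0.001  0.     0.001]
 [ 0.     0.     0.     1.   ]] [[333.03756501   0.         287.10336764]
 [  0.         333.03756501 208.91909516]
 [  0.           0.           1.        ]]
```

```bash
python3 -m pendant '[{"dx":0.16,"dy":-0.1,"dz":0.01,"ax":-0.1},{"dx":0.16,"dy":-0.1,"dz":0.01,"ax":-0.1},{"dx":0.16,"dy":-0.1,"dz":0.01,"ax":-0.1},{"dx":0.16,"dy":-0.1,"dz":0.01,"ax":-0.1},{"dx":0.16,"dy":-0.1,"dz":0.01,"ax":-0.1},{"dx":0.16,"dy":-0.1,"dz":0.01,"ax":-0.1},{"dx":0.16,"dy":-0.1,"ax":-0.1},{"dx":0.16,"dy":-0.1,"ax":-0.1},{"dx":0.16,"dy":-0.1,"ax":-0.1},{"dx":0.16,"dy":-0.1,"ax":-0.1},{"dx":0.12,"dy":-0.1},{}]'
python3 - <<'E'
from h import *
s=state();c=camera_info("wrist");f=grab_frame("wrist");cv2.imwrite("pics/w1.png",f[:,:,::-1]);print(s["clock"],s["eef_pos"],s["ee_rot"]);print(np.round(c["extrinsics"],4).tolist())
np.save("w1.npy",c["extrinsics"])
for x in(.09,-.05): print(proj("wrist",O+x*ex+.165*ey+[0,0,.1 if x>0 else .19],c))
E
```

```text
0.1 [0.18865487 0.59553526 0.22189879] [-1.5584085   0.24087285 -0.24073223]
[[0.3025, 0.9201, 0.2488, 0.1174], [0.9532, -0.2918, -0.0795, 0.619], [-0.0005, 0.2611, -0.9653, 0.384], [0.0, 0.0, 0.0, 1.0]]
[109.01264053 656.7608239 ]
[ 17.30140428 711.67835898]invalid input at $[0]: expected keys dx, dy, dz, ax, ay, az
```

View pics/w1.png

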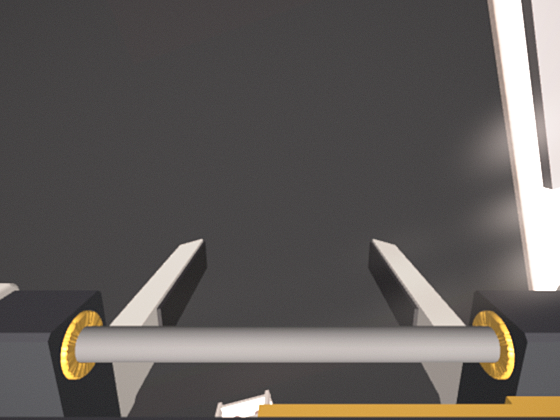

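The pendant wants all six keys, so the arm didn't move. The picture shows the gripper filling rows below about 240, so I want the index arm in the upper half of the view.

```bash
python3 -m pendant '[{"dx":0.17,"dy":-0.1,"dz":0.01,"ax":-0.1,"ay":0,"az":0},{"dx":0.17,"dy":-0.1,"dz":0.01,"ax":-0.1,"ay":0,"az":0},{"dx":0.17,"dy":-0.1,"dz":0.01,"ax":-0.1,"ay":0,"az":0},{"dx":0.17,"dy":-0.1,"dz":0.01,"ax":-0.1,"ay":0,"az":0},{"dx":0.17,"dy":-0.1,"dz":0.01,"ax":-0.1,"ay":0,"az":0},{"dx":0.17,"dy":-0.1,"dz":0.01,"ax":-0.1,"ay":0,"az":0},{"dx":0.17,"dy":-0.1,"dz":0.01,"ax":-0.1,"ay":0,"az":0},{"dx":0.17,"dy":-0.1,"dz":0,"ax":-0.1,"ay":0,"az":0},{"dx":0.17,"dy":-0.1,"dz":0,"ax":-0.1,"ay":0,"az":0},{"dx":0.17,"dy":-0.1,"dz":0,"ax":-0.1,"ay":0,"az":0},{"dx":0.17,"dy":-0.1,"dz":0,"ax":0,"ay":0,"az":0},{"dx":0,"dy":0,"dz":0,"ax":0,"ay":0,"az":0}]'
python3 - <<'E'
from h import *
s=state();c=camera_info("wrist");f=grab_frame("wrist");cv2.imwrite("pics/w2.png",f[:,:,::-1]);print(s["clock"],s["eef_pos"],s["ee_rot"]);print(np.round(c["extrinsics"],4).tolist())
np.save("w2.npy",c["extrinsics"])
for x in(.09,-.05): print(proj("wrist",O+x*ex+.165*ey+[0,0,.1 if x>0 else .19],c))
E
```

```text
clock: 1.65
eef_pos: [0.6588, 0.3169, 0.239]
ee_rot: [-2.078, 0.19, -0.325]
wrist_force: [-0.0, 0.3, 0.3]
finger_gap: 0.0938
1.65 [0.65879574 0.31689547 0.23895959] [-2.07770434  0.18985404 -0.32460169]
[[0.3071, 0.9193, 0.2461, 0.5879], [0.8227, -0.1264, -0.5542, 0.419], [-0.4784, 0.3727, -0.7952, 0.3676], [0.0, 0.0, 0.0, 1.0]]
[255.04097206 262.93365313]
[152.44665978 168.52077777]
```

View pics/w2.png

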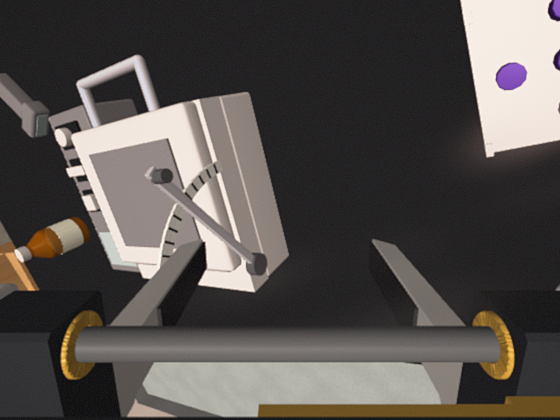

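The view shows the index arm clearly, from the hinge knob (257,263) to the tip (~150,175). I'll fit its edges on a magnified crop.

```bash
python3 - <<'E'
import cv2
im=cv2.imread("pics/w2.png")[155:280,140:275];cv2.imwrite("pics/w2c.png",cv2.resize(im,None,fx=4.5,fy=4.5,interpolation=2))
E
```

```text
(no output)
```

View pics/w2c.png

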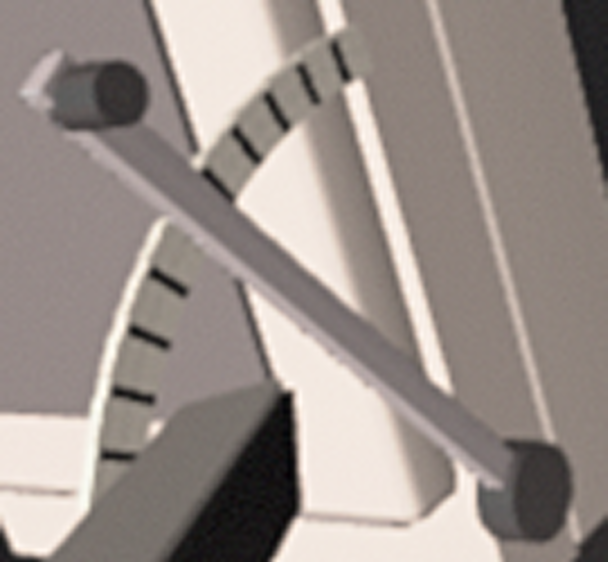

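```bash
python3 - <<'E'
import cv2
g=cv2.cvtColor(cv2.imread("pics/w2.png"),6)
for u in range(164,250,6):
    c=int(186+(u-164)*.85);print(u,c-12,g[c-12:c+13,u].tolist())
E
```

```text
164 174 [55, 56, 56, 50, 53, 48, 52, 58, 55, 88, 114, 116, 113, 123, 149, 169, 172, 169, 158, 140, 137, 142, 144, 142, 140]
170 179 [49, 50, 62, 97, 116, 115, 116, 118, 119, 117, 118, 113, 116, 122, 147, 169, 174, 168, 159, 149, 141, 139, 139, 143, 142]
176 184 [142, 136, 119, 111, 113, 113, 116, 115, 118, 118, 114, 119, 112, 120, 143, 168, 174, 170, 159, 196, 209, 181, 154, 143, 140]
182 189 [139, 167, 165, 130, 110, 113, 115, 117, 119, 117, 117, 116, 115, 118, 142, 167, 176, 172, 152, 145, 144, 144, 145, 146, 142]
188 194 [100, 49, 37, 81, 107, 117, 116, 116, 118, 119, 118, 116, 115, 117, 138, 165, 176, 171, 164, 149, 142, 139, 143, 142, 140]
194 199 [239, 239, 233, 181, 124, 109, 111, 116, 117, 119, 116, 119, 115, 117, 136, 161, 177, 175, 156, 153, 140, 108, 88, 84, 90]
200 204 [235, 238, 241, 212, 142, 109, 107, 113, 118, 117, 117, 118, 116, 119, 135, 161, 172, 170, 186, 222, 237, 237, 236, 235, 236]
206 209 [235, 238, 239, 226, 177, 127, 108, 112, 119, 119, 118, 117, 117, 118, 132, 159, 172, 171, 185, 210, 232, 236, 234, 235, 235]
212 214 [233, 236, 238, 233, 183, 123, 107, 110,
[... 183 characters left out ...]
, 187, 219, 234, 238, 235, 235, 234]
224 225 [137, 142, 141, 134, 119, 115, 111, 113, 117, 119, 120, 117, 117, 122, 146, 170, 174, 181, 206, 224, 227, 229, 230, 230, 230]
230 230 [116, 123, 122, 119, 111, 111, 114, 115, 116, 118, 118, 121, 115, 121, 144, 170, 175, 166, 153, 141, 143, 141, 147, 151, 155]
236 235 [239, 239, 240, 241, 223, 157, 109, 112, 114, 120, 121, 120, 116, 120, 139, 166, 175, 166, 147, 129, 124, 126, 130, 131, 132]
242 240 [131, 132, 132, 133, 125, 117, 117, 116, 117, 116, 120, 122, 117, 117, 138, 161, 173, 189, 221, 239, 243, 242, 240, 240, 238]
248 245 [133, 133, 132, 134, 126, 118, 111, 112, 117, 119, 119, 120, 118, 119, 134, 159, 173, 180, 140, 98, 98, 99, 95, 93, 90]
```

```bash
python3 - <<'E'
from h import *
c=dict(mtx=camera_info("wrist")["mtx"],extrinsics=np.load("w2.npy"))
U=np.arange(164,250,6);V=np.array([187.75,192.85,198,203.05,208.2,213.3,218.3,223.4,228.6,233.7,238.9,244,249.15,254.2,259.35])
for y in(.165,.168,.171):
    P=np.array([ony("wrist",(u,v),y,c) for u,v in zip(U,V)]);k=np.polyfit(P[:,0],P[:,2],1);th=np.arctan(-k[0])
    d=(np.polyval(k,.09)-.1)*np.cos(th);print(y,"theta",th,"perp offset of line from hinge",d,P[0],P[-1])
# known-target checks of the wrist view: handle corners and keys
for nm,l in dict(h1=(-.15,-.015,.112),h2=(-.15,.095,.112),round=(-.1,-.12,.108),sq=(0,-.12,.108),tb=(-.1,.15,.1),tb2=(.13,.15,.1)).items(): print(nm,proj("wrist",O+l[0]*ex+l[1]*ey+[0,0,l[2]],c).round(1))
E
```

```text
0.165 theta 0.5961558257033452 perp offset of line from hinge 0.0023547585004277346 [-0.0317246   0.165       0.18547348] [0.07977879 0.165      0.1098095 ]
0.168 theta 0.5961558257033446 perp offset of line from hinge 0.003928089462921487 [-0.03231189  0.168       0.1877728 ] [0.07778371 0.168      0.11306412]
0.171 theta 0.5961558257033448 perp offset of line from hinge 0.0055014204254151215 [-0.03289917  0.171       0.19007213] [0.07578863 0.171      0.11631874]
h1 [80.5 84.2]
h2 [136.5  60.2]
round [ 58.8 137.1]
sq [ 86.9 202.7]
tb [197.1  98. ]
tb2 [253.3 290.9]
```

Index angle ≈ 0.596 rad, and its consistency check passes: the line runs ~5 mm off the hinge, as a 10 mm high arm should. Next I'll go above the round key with the gripper closed, the tool vertical and the jaws along the incubator's x.

```bash
python3 -m pendant '[{"dx":-0.05,"dy":-0.1,"dz":0.09,"ax":0.25,"ay":0,"az":0},{"dx":-0.05,"dy":-0.1,"dz":0.09,"ax":0.25,"ay":0,"az":0},{"dx":-0.05,"dy":-0.14,"dz":0.06,"ax":0.25,"ay":0,"az":0},{"dx":-0.05,"dy":-0.14,"dz":0,"ax":0.25,"ay":0,"az":0},{"dx":-0.05,"dy":-0.15,"dz":0,"ax":0,"ay":0,"az":-0.33},{"dx":-0.05,"dy":-0.15,"dz":0,"ax":0,"ay":0,"az":-0.33},{"dx":-0.05,"dy":-0.15,"dz":0,"ax":0,"ay":0,"az":-0.33},{"dx":-0.05,"dy":-0.15,"dz":0,"ax":0,"ay":0,"az":-0.33},{"dx":-0.05,"dy":-0.15,"dz":0,"ax":0,"ay":0,"az":-0.33},{"dx":-0.05,"dy":-0.15,"dz":0,"ax":0,"ay":0,"az":-0.33},{"dx":-0.05,"dy":-0.14,"dz":-0.1,"ax":0,"ay":0,"az":-0.33},{"dx":-0.04,"dy":-0.14,"dz":-0.1,"ax":0,"ay":0,"az":-0.31}]' 255 20
python3 -m pendant '[{"dx":0,"dy":0,"dz":-0.1,"ax":0,"ay":0,"az":0},{"dx":0,"dy":0,"dz":0,"ax":0,"ay":0,"az":0}]'
cat > st.py <<'E'
from h import *
from scipy.spatial.transform import Rotation as R
s=state();r=R.from_rotvec(s["ee_rot"]).as_matrix();t=s["eef_pos"]+.017*r[:,1]
print(s["clock"],"tip",t.round(4),"F",s["wrist_force"].round(2),"gap",s["finger_gap"]);print(r.round(3))
for n,x in(("round",-.1),("long",-.05),("sq",0)):
    k=O+x*ex-.12*ey+[0,0,.108];print(n,k.round(4),"shares to go",((k-t)/.25).round(3))
h=O-.15*ex+.04*ey+[0,0,.112];print("handle",h,((h-s["eef_pos"]+.002*r[:,1])/.25).round(3))
z=r[:,2];print("jaw yaw err deg",np.degrees(np.arctan2(ex[1],ex[0])-np.arctan2(z[1],z[0])))
E
python3 st.py
```

```text
clock: 3.2
eef_pos: [0.5081, -0.094, 0.2496]
ee_rot: [-1.153, 1.291, -1.291]
wrist_force: [1.0, -0.4, 1.1]
finger_gap: 0.0004
clock: 3.45
eef_pos: [0.5078, -0.0931, 0.2239]
ee_rot: [-1.159, 1.289, -1.286]
wrist_force: [0.4, 0.3, 1.5]
finger_gap: 0.0002
3.45 tip [ 0.5078 -0.0931  0.2069] F [0.39 0.28 1.47] gap 0.00023311845714580774
[[-0.106 -0.003  0.994]
 [-0.994  0.001 -0.106]
 [-0.    -1.    -0.003]]
round [ 0.5108 -0.0983  0.108 ] shares to go [ 0.012 -0.021 -0.396]
long [ 0.5605 -0.1036  0.108 ] shares to go [ 0.211 -0.042 -0.396]
sq [ 0.6103 -0.1089  0.108 ] shares to go [ 0.41  -0.063 -0.396]
handle [0.478084 0.066091 0.112   ] [-0.119  0.637 -0.456]
jaw yaw err deg 0.01328137259776727
```

```bash
python3 -m pendant '[{"dx":0.012,"dy":-0.021,"dz":-0.1,"ax":0,"ay":0,"az":0},{"dx":0,"dy":0,"dz":-0.12,"ax":0,"ay":0,"az":0},{"dx":0,"dy":0,"dz":-0.1,"ax":0,"ay":0,"az":0},{"dx":0,"dy":0,"dz":-0.05,"ax":0,"ay":0,"az":0},{"dx":0,"dy":0,"dz":0,"ax":0,"ay":0,"az":0},{"dx":0,"dy":0,"dz":0,"ax":0,"ay":0,"az":0}]'
python3 -m pendant '[{"dx":0,"dy":0,"dz":-0.02,"ax":0,"ay":0,"az":0},{"dx":0,"dy":0,"dz":-0.02,"ax":0,"ay":0,"az":0},{"dx":0,"dy":0,"dz":0,"ax":0,"ay":0,"az":0}]'
python3 -m pendant '[{"dx":0,"dy":0,"dz":-0.008,"ax":0,"ay":0,"az":0},{"dx":0,"dy":0,"dz":0,"ax":0,"ay":0,"az":0}]'
```

```text
clock: 4.2
eef_pos: [0.5124, -0.0993, 0.1335]
ee_rot: [-1.155, 1.287, -1.288]
wrist_force: [-0.1, -0.7, -0.8]
finger_gap: 0.0002
clock: 4.58
eef_pos: [0.5119, -0.0994, 0.1223]
ee_rot: [-1.156, 1.288, -1.288]
wrist_force: [0.9, 1.1, 2.0]
finger_gap: -0.0002
clock: 4.82
eef_pos: [0.5119, -0.0994, 0.1204]
ee_rot: [-1.156, 1.288, -1.288]
wrist_force: [0.8, 0.3, 2.7]
finger_gap: 0.0005
```

```bash
python3 st.py|head -1; python3 - <<'E'
from h import *
a=grab_frame("scene")[170:270,210:300,::-1];a=cv2.resize(a,(495,550),interpolation=2);cv2.imwrite("pics/k1.png",a)
E
```

```text
4.825 tip [ 0.5119 -0.0994  0.1034] F [0.84 0.34 2.72] gap 0.0005298766669779444
```

View pics/k1.png

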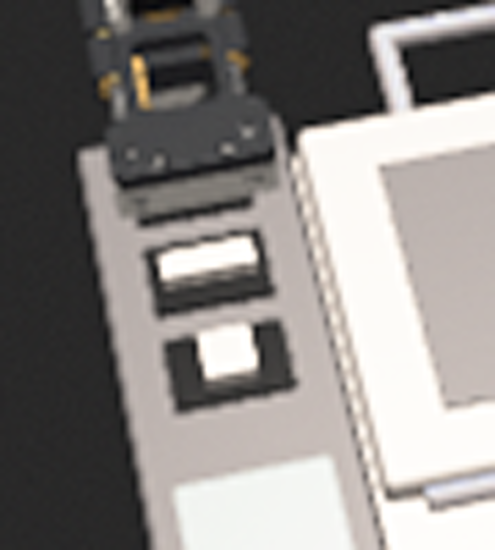

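The gripper is over the round key and the other two keys are untouched. I'll press further until the force jumps.

```bash
python3 -m pendant '[{"dx":0,"dy":0,"dz":-0.01,"ax":0,"ay":0,"az":0},{"dx":0,"dy":0,"dz":0,"ax":0,"ay":0,"az":0}]'
python3 -m pendant '[{"dx":0,"dy":0,"dz":-0.006,"ax":0,"ay":0,"az":0},{"dx":0,"dy":0,"dz":0,"ax":0,"ay":0,"az":0}]'
```

```text
clock: 5.12
eef_pos: [0.512, -0.0994, 0.1188]
ee_rot: [-1.156, 1.288, -1.288]
wrist_force: [-6.0, 3.1, 22.8]
finger_gap: 0.0005
clock: 5.38
eef_pos: [0.5121, -0.0995, 0.1182]
ee_rot: [-1.155, 1.288, -1.288]
wrist_force: [-14.1, 4.6, 44.1]
finger_gap: 0.0004
```

The round key bottomed out at tip z ≈ 0.102, as expected. Now the square key.

```bash
python3 -m pendant '[{"dx":0,"dy":0,"dz":0.1,"ax":0,"ay":0,"az":0},{"dx":0,"dy":0,"dz":0.05,"ax":0,"ay":0,"az":0},{"dx":0.13,"dy":-0.014,"dz":0,"ax":0,"ay":0,"az":0},{"dx":0.13,"dy":-0.014,"dz":0,"ax":0,"ay":0,"az":0},{"dx":0.13,"dy":-0.012,"dz":0,"ax":0,"ay":0,"az":0},{"dx":0,"dy":0,"dz":0,"ax":0,"ay":0,"az":0},{"dx":0,"dy":0,"dz":0,"ax":0,"ay":0,"az":0}]'; python3 st.py
```

```text
clock: 6.25
eef_pos: [0.6085, -0.1096, 0.1533]
ee_rot: [-1.157, 1.289, -1.288]
wrist_force: [0.2, -0.7, 0.1]
finger_gap: 0.0006
6.25 tip [ 0.6084 -0.1096  0.1363] F [ 0.2  -0.67  0.15] gap 0.000621161559826115
[[-0.108 -0.001  0.994]
 [-0.994 -0.    -0.108]
 [ 0.    -1.    -0.001]]
round [ 0.5108 -0.0983  0.108 ] shares to go [-0.39   0.045 -0.113]
long [ 0.5605 -0.1036  0.108 ] shares to go [-0.192  0.024 -0.113]
sq [ 0.6103 -0.1089  0.108 ] shares to go [ 0.007  0.003 -0.113]
handle [0.478084 0.066091 0.112   ] [-0.522  0.703 -0.173]
jaw yaw err deg 0.1045864325261971
```

```bash
python3 -m pendant '[{"dx":0.006,"dy":0,"dz":-0.08,"ax":0,"ay":0,"az":0},{"dx":0,"dy":0,"dz":-0.03,"ax":0,"ay":0,"az":0},{"dx":0,"dy":0,"dz":-0.015,"ax":0,"ay":0,"az":0},{"dx":0,"dy":0,"dz":-0.012,"ax":0,"ay":0,"az":0},{"dx":0,"dy":0,"dz":-0.004,"ax":0,"ay":0,"az":0},{"dx":0,"dy":0,"dz":0,"ax":0,"ay":0,"az":0}]'
python3 -m pendant '[{"dx":0,"dy":0,"dz":-0.005,"ax":0,"ay":0,"az":0},{"dx":0,"dy":0,"dz":0,"ax":0,"ay":0,"az":0}]'
```

```text
clock: 7.0
eef_pos: [0.6107, -0.1094, 0.1192]
ee_rot: [-1.156, 1.288, -1.288]
wrist_force: [-5.5, 0.8, 8.3]
finger_gap: 0.0006
clock: 7.25
eef_pos: [0.6107, -0.1095, 0.1189]
ee_rot: [-1.156, 1.288, -1.288]
wrist_force: [-11.3, 2.0, 21.8]
finger_gap: 0.0004
```

The square key is down, bottoming at the same height. Now the long key.

```bash
python3 -m pendant '[{"dx":0,"dy":0,"dz":0.1,"ax":0,"ay":0,"az":0},{"dx":0,"dy":0,"dz":0.04,"ax":0,"ay":0,"az":0},{"dx":-0.1,"dy":0.011,"dz":0,"ax":0,"ay":0,"az":0},{"dx":-0.1,"dy":0.011,"dz":0,"ax":0,"ay":0,"az":0},{"dx":0,"dy":0,"dz":0,"ax":0,"ay":0,"az":0},{"dx":0,"dy":0,"dz":0,"ax":0,"ay":0,"az":0}]'; python3 st.py
```

```text
clock: 8.0
eef_pos: [0.5614, -0.1039, 0.1525]
ee_rot: [-1.156, 1.288, -1.288]
wrist_force: [-0.8, -0.0, -0.7]
finger_gap: 0.0003
8.0 tip [ 0.5614 -0.1039  0.1355] F [-0.85 -0.02 -0.68] gap 0.00029072411985733805
[[-0.107  0.001  0.994]
 [-0.994 -0.    -0.107]
 [ 0.    -1.     0.001]]
round [ 0.5108 -0.0983  0.108 ] shares to go [-0.202  0.022 -0.11 ]
long [ 0.5605 -0.1036  0.108 ] shares to go [-0.004  0.001 -0.11 ]
sq [ 0.6103 -0.1089  0.108 ] shares to go [ 0.195 -0.02  -0.11 ]
handle [0.478084 0.066091 0.112   ] [-0.333  0.68  -0.17 ]
jaw yaw err deg 0.07655306323925241
```

```bash
python3 -m pendant '[{"dx":-0.003,"dy":0,"dz":-0.08,"ax":0,"ay":0,"az":0},{"dx":0,"dy":0,"dz":-0.03,"ax":0,"ay":0,"az":0},{"dx":0,"dy":0,"dz":-0.015,"ax":0,"ay":0,"az":0},{"dx":0,"dy":0,"dz":-0.012,"ax":0,"ay":0,"az":0},{"dx":0,"dy":0,"dz":-0.004,"ax":0,"ay":0,"az":0},{"dx":0,"dy":0,"dz":0,"ax":0,"ay":0,"az":0}]'
python3 -m pendant '[{"dx":0,"dy":0,"dz":-0.003,"ax":0,"ay":0,"az":0},{"dx":0,"dy":0,"dz":0,"ax":0,"ay":0,"az":0}]'
```

```text
clock: 8.75
eef_pos: [0.5603, -0.104, 0.1187]
ee_rot: [-1.155, 1.288, -1.288]
wrist_force: [-10.9, 3.0, 25.1]
finger_gap: 0.0005
clock: 9.0
eef_pos: [0.5603, -0.104, 0.1185]
ee_rot: [-1.155, 1.288, -1.288]
wrist_force: [-13.5, 3.4, 34.8]
finger_gap: 0.0007
```

All three keys have been pressed. Next, above the handle with the gap at about 50 mm.

```bash
python3 -m pendant '[{"dx":0,"dy":0,"dz":0.15,"ax":0,"ay":0,"az":0},{"dx":0,"dy":0,"dz":0.15,"ax":0,"ay":0,"az":0},{"dx":-0.08,"dy":0.17,"dz":0,"ax":0,"ay":0,"az":0},{"dx":-0.08,"dy":0.17,"dz":0,"ax":0,"ay":0,"az":0},{"dx":-0.08,"dy":0.17,"dz":0,"ax":0,"ay":0,"az":0},{"dx":-0.09,"dy":0.17,"dz":0,"ax":0,"ay":0,"az":0},{"dx":0,"dy":0,"dz":0,"ax":0,"ay":0,"az":0},{"dx":0,"dy":0,"dz":0,"ax":0,"ay":0,"az":0}]' 119; python3 st.py
python3 - <<'E'
from h import *
c=camera_info("wrist");f=grab_frame("wrist")[:,:,::-1].copy();cv2.imwrite("pics/w3.png",f)
for y in(-.015,.04,.095): print(proj("wrist",O-.15*ex+y*ey+[0,0,.112],c).round(1))
E
```

```text
clock: 10.0
eef_pos: [0.478, 0.0657, 0.1918]
ee_rot: [-1.155, 1.288, -1.289]
wrist_force: [0.2, -0.5, 0.8]
finger_gap: 0.05
10.0 tip [0.478  0.0657 0.1748] F [ 0.19 -0.52  0.82] gap 0.049982335276916014
[[-0.108  0.001  0.994]
 [-0.994  0.    -0.108]
 [-0.    -1.     0.001]]
round [ 0.5108 -0.0983  0.108 ] shares to go [ 0.131 -0.656 -0.267]
long [ 0.5605 -0.1036  0.108 ] shares to go [ 0.33  -0.677 -0.267]
sq [ 0.6103 -0.1089  0.108 ] shares to go [ 0.529 -0.699 -0.267]
handle [0.478084 0.066091 0.112   ] [ 0.     0.002 -0.327]
jaw yaw err deg 0.09528448814016109
[286.2 287.9]
[286.  222.5]
[285.7 149.3]
```

View pics/w3.png

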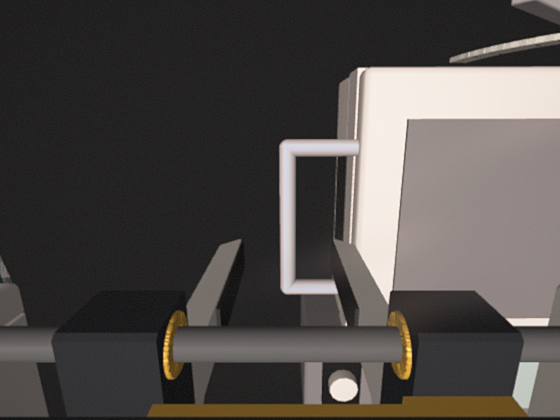

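The bar is between the fingers at column ~287, matching the projection. Descend and grip.

```bash
python3 -m pendant '[{"dx":0,"dy":0,"dz":-0.1,"ax":0,"ay":0,"az":0},{"dx":0,"dy":0,"dz":-0.1,"ax":0,"ay":0,"az":0},{"dx":0,"dy":0,"dz":-0.08,"ax":0,"ay":0,"az":0},{"dx":0,"dy":0,"dz":-0.045,"ax":0,"ay":0,"az":0},{"dx":0,"dy":0,"dz":0,"ax":0,"ay":0,"az":0},{"dx":0,"dy":0,"dz":0,"ax":0,"ay":0,"az":0}]'
python3 -m pendant '[{"dx":0,"dy":0,"dz":0,"ax":0,"ay":0,"az":0},{"dx":0,"dy":0,"dz":0,"ax":0,"ay":0,"az":0},{"dx":0,"dy":0,"dz":0,"ax":0,"ay":0,"az":0},{"dx":0,"dy":0,"dz":0,"ax":0,"ay":0,"az":0},{"dx":0,"dy":0,"dz":0,"ax":0,"ay":0,"az":0},{"dx":0,"dy":0,"dz":0,"ax":0,"ay":0,"az":0}]' 255 35
python3 - <<'E'
from h import *
s=state();g=s["eef_pos"]+[0,0,.002];print("grasp",g,inc(g))
H=lambda t:np.array([.09-.24*np.cos(t)+.012*np.sin(t),.1+.24*np.sin(t)+.012*np.cos(t)])
p=H(0)
for t in np.append(np.arange(.075,.55,.075),[.55,.596]):
    q=H(t);d=q-p;p=q;w=d[0]*ex;print(round(t,3),"shares",(np.array([w[0],w[1],d[1]])/.25).round(3))
E
```

```text
clock: 10.8
eef_pos: [0.478, 0.0659, 0.1108]
ee_rot: [-1.155, 1.288, -1.289]
wrist_force: [0.7, 0.1, -0.6]
finger_gap: 0.05
clock: 11.55
eef_pos: [0.4783, 0.066, 0.1104]
ee_rot: [-1.155, 1.287, -1.289]
wrist_force: [5.8, -0.6, -1.4]
finger_gap: 0.0111
grasp [0.47833633 0.06601582 0.11243163] [-0.14975439  0.03995555  0.11243163]
0.075 shares [ 0.006 -0.001  0.072]
0.15 shares [ 0.012 -0.001  0.071]
0.225 shares [ 0.017 -0.002  0.07 ]
0.3 shares [ 0.022 -0.002  0.069]
0.375 shares [ 0.027 -0.003  0.067]
0.45 shares [ 0.032 -0.003  0.065]
0.525 shares [ 0.037 -0.004  0.062]
0.55 shares [ 0.013 -0.001  0.02 ]
0.596 shares [ 0.026 -0.003  0.036]
```

Gripped (gap 11 mm, bar 12 mm). Lift along the arc, stopping just short of the mark.

```bash
python3 -m pendant '[{"dx":0.003,"dy":0,"dz":0.036,"ax":0,"ay":0,"az":0},{"dx":0.003,"dy":0,"dz":0.036,"ax":0,"ay":0,"az":0},{"dx":0.012,"dy":-0.001,"dz":0.071,"ax":0,"ay":0,"az":0},{"dx":0.017,"dy":-0.002,"dz":0.07,"ax":0,"ay":0,"az":0},{"dx":0.022,"dy":-0.002,"dz":0.069,"ax":0,"ay":0,"az":0},{"dx":0.027,"dy":-0.003,"dz":0.067,"ax":0,"ay":0,"az":0},{"dx":0.032,"dy":-0.003,"dz":0.065,"ax":0,"ay":0,"az":0},{"dx":0.018,"dy":-0.002,"dz":0.031,"ax":0,"ay":0,"az":0},{"dx":0.019,"dy":-0.002,"dz":0.031,"ax":0,"ay":0,"az":0},{"dx":0.013,"dy":-0.001,"dz":0.02,"ax":0,"ay":0,"az":0},{"dx":0,"dy":0,"dz":0,"ax":0,"ay":0,"az":0},{"dx":0,"dy":0,"dz":0,"ax":0,"ay":0,"az":0}]'
cat > ang.py <<'E'
from h import *
from scipy.spatial.transform import Rotation as R
s=state();g=s["eef_pos"]-.002*R.from_rotvec(s["ee_rot"]).as_matrix()[:,1]
i=inc(g);dx,dz=.09-i[0],i[2]-.1
print(s["clock"],i.round(4),"r",np.hypot(dx,dz),"(0.2403) angle",np.arctan2(dz,dx)-np.arctan2(.012,.24),s["wrist_force"],s["finger_gap"])
E
python3 ang.py
```

```text
clock: 13.05
eef_pos: [0.5183, 0.0618, 0.2337]
ee_rot: [-1.158, 1.29, -1.288]
wrist_force: [-4.5, -3.0, -5.4]
finger_gap: 0.0109
13.05 [-0.1096  0.04    0.2357] r 0.24134385768604188 (0.2403) angle 0.5473064597314727 [-4.51426951 -2.96937185 -5.39448825] 0.010904394111657847
```

```bash
python3 -m pendant '[{"dx":0.014,"dy":-0.0015,"dz":0.019,"ax":0,"ay":0,"az":0},{"dx":0.014,"dy":-0.0015,"dz":0.02,"ax":0,"ay":0,"az":0},{"dx":0,"dy":0,"dz":0,"ax":0,"ay":0,"az":0},{"dx":0,"dy":0,"dz":0,"ax":0,"ay":0,"az":0},{"dx":0,"dy":0,"dz":0,"ax":0,"ay":0,"az":0}]'; python3 ang.py
python3 - <<'E'
from h import *
a=grab_frame("scene")[:,:,::-1];cv2.imwrite("pics/s2.png",a);b=grab_frame("top")[:,:,::-1];cv2.imwrite("pics/t2.png",b)
cv2.imwrite("pics/f.png",np.hstack([cv2.resize(a[150:280,280:390],None,fx=4,fy=4,interpolation=2),cv2.resize(b[130:260,200:270],None,fx=4,fy=4,interpolation=2)]))
E
```

```text
clock: 13.68
eef_pos: [0.5249, 0.061, 0.2435]
ee_rot: [-1.159, 1.29, -1.287]
wrist_force: [-8.0, -2.7, -1.6]
finger_gap: 0.011
13.675 [-0.1029  0.04    0.2455] r 0.2416087076629347 (0.2403) angle 0.5962699055135177 [-8.00914316 -2.70330996 -1.55683728] 0.01097263512492407
```

View pics/f.png

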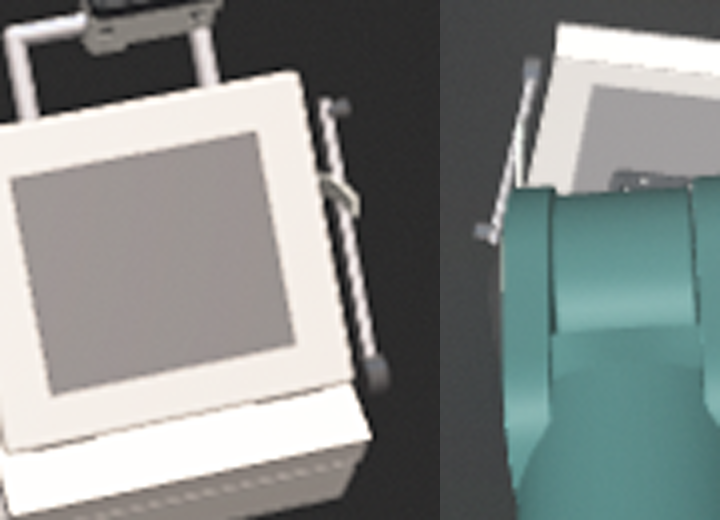

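```bash
python3 - <<'E'
from h import *
g=cv2.cvtColor(cv2.imread("pics/s2.png"),6).astype(float)
L=[];A=[]
for v in list(range(180,192))+list(range(206,236)):
    r=g[v,340:380]
    k=np.where((r[:-1]>130)&(r[1:]<=130))[0]
    if len(k): i=k[0];L.append((340+i+(r[i]-130)/(r[i]-r[i+1]),v))
    j=i+3; w=np.clip(r[j:]-70,0,None); 
    m=j+np.argmax(w); s=slice(max(m-3,j),m+4); ww=np.clip(r[s]-60,0,None);A.append((340+(np.arange(s.start,s.stop)[:len(ww)]*ww).sum()/ww.sum(),v))
for nm,pts,y in(("lid",L,.148),("arm",A,.165)):
    pts=np.array(pts)
    k=np.polyfit(pts[:,1],pts[:,0],1)
    for _ in range(3):
        res=pts[:,0]-np.polyval(k,pts[:,1]);ok=abs(res)<1;k=np.polyfit(pts[ok,1],pts[ok,0],1)
    p,q=[ony("scene",(np.polyval(k,v),v),y) for v in(182,235)]
    print(nm,k,ok.sum(),len(pts),"rms",res[ok].std(),"angle",np.arctan2(p[2]-q[2],q[0]-p[0]),p.round(3),q.round(3))
s=camera_info("scene")
# expected image slopes
for t in(.55,.596,.64):
    d=-np.cos(t)*ex+[0,0,np.sin(t)]
    for nm,y,o,a,b in(("lid",.148,.024,.02,.18),("arm",.165,0,.02,.15)):
        base=O+.09*ex+y*ey+[0,0,.1]+o*(np.sin(t)*ex+np.array([0,0,np.cos(t)]))
        P,Q=proj("scene",base+a*d),proj("scene",base+b*d);print(t,nm,((P-Q)[0]/(P-Q)[1]).round(4))
E
```

```text
lid [1.83486495e-01 3.23499001e+02] 42 42 rms 0.13429015363074162 angle 0.5862973489816717 [-0.025  0.148  0.205] [0.082 0.148 0.134]
arm [1.79072596e-01 3.29330332e+02] 42 42 rms 0.11206012967061355 angle 0.5980801214889361 [-0.031  0.165  0.191] [0.077 0.165 0.118]
0.55 lid 0.1951
0.55 arm 0.195
0.596 lid 0.1804
0.596 arm 0.1799
0.64 lid 0.1662
0.64 arm 0.1653
```

The scene view independently puts the arm at 0.598 and the lid at 0.586 rad, and the gripper position puts the lid at 0.596. These agree within measurement noise.

```bash
python3 -m pendant '[{"dx":0,"dy":0,"dz":0,"ax":0,"ay":0,"az":0},{"dx":0,"dy":0,"dz":0,"ax":0,"ay":0,"az":0},{"dx":0,"dy":0,"dz":0,"ax":0,"ay":0,"az":0}]' >/dev/null; python3 ang.py; python3 -c "
from station import *
print(job_done())"
```

```text
14.15 [-0.1029  0.04    0.2455] r 0.24159910292668038 (0.2403) angle 0.5962505584870752 [-8.83935299 -3.26438354 -0.70357357] 0.010479135405754476
the job is handed in; nothing more can be done
None
```

I pressed the round, square and long keys in that order, with the lid shut. Each was pushed down to its stop (fingertips at about 102 mm, peak force 44, 22 and 35 N) and released. I then gripped the lid's bar handle, lifted the lid to the index arm's angle, and handed in at 14.2 s with the gripper still holding it.

**Angle:** the wrist view put the index arm at 0.596 rad, and the final gripper position puts the lid at 0.596 rad, steady. A separate check in the scene view gave 0.598 rad for the arm and 0.586 rad for the lid. That 0.012 rad difference is within measurement noise, so I left the lid where it was.

**Disagreements:**
- My first rough two-camera estimate of the index arm ranged from about 0.48 to 0.70 rad, so I set it aside for the close wrist view.
- The handle sits 1.3 mm further from the hinge than its stated radius, by the gripper position.

**Not checked separately:** I did not confirm the keys had sprung back up, and I did not re-check the rack, bottle or scanner. No move passed close to those three, and the index arm reads the same as before the lift.

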